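# Roll the film roll into its slot with the paddle

## Task

Take the carton out of the film stand and stand it upright on the table. Then pick up the paddle and use it to push the roll of film gently and slowly along the stand's bed, rolling it until it drops into the cross slot in front of the end plate; do not touch the roll with the gripper. Finally stand the paddle upright on the table again and leave the calculator, the roll of tape and the stapler where they are.

Things in the scene. Friction and masses are not known exactly. Their poses are not given: they have to be found in the camera images.
- stand: Fixed low film stand, aluminium, grey bed; 310 mm long (x), 132 wide (y). Origin: centre of its underside, on the table. The roll travels to +x. Flat bed 26 mm above the table, 120 mm wide between 6 mm thick side rails that rise 18 mm above it. Open at the -x end (x = -155). End plate across the +x end: inner face x = 147, top 68 mm above the table. Cross slot in the bed from x = 99 to 131.
- slot (a point): Middle of the cross slot in the stand, at bed level (stand x = 115 mm, 26 mm above the table). The slot is 32 mm wide along the stand's x, across the whole bed; the film roll drops 5 mm into it and then lies with its centre above this point, 23 mm over bed level and 4 mm clear of the end plate.
- film_roll: Plain white film roll on a card core, a cylinder 56 mm in diameter, 110 mm long, 0.13 to 0.25 kg, lying across the bed near the stand's open end. Origin: its centre, 28 mm above the bed; its y is the cylinder's axis, along the stand's y (x and z turn as it rolls). Slight rolling resistance: from 0.1 m/s it stops by itself within about 15 mm.
- paddle: Grey hand paddle with an upright black handle, 120 mm high, 0.12 kg, standing on the table on its foot. Origin: centre of the foot's underside, z up. Foot 40 mm (x) by 66 (y), 6 thick. Blade: upright plate 66 wide (y), 56 high, 8 thick; its flat pushing face looks to +x, at x = +20. Handle: 20 mm (x) by 24 (y), straight above the origin, 54 to 120 mm above the underside.
- paddle_grip (a point): Point on the axis of the paddle's handle, 95 mm above the paddle's underside, straight above its origin.
- blade_face (a point): Middle of the paddle's flat pushing face, 20 mm along the paddle's +x from its origin and 30 mm above its underside.
- carton: Small printed carton standing on the bed of the stand between the film roll and the slot, in the roll's way: 59 mm (its x) by 37 mm (its y), 70 mm high, 30 g. Origin: centre of its underside, z up.
- calculator: Desk calculator lying on the table beyond the stand, 128 by 78 mm, 16 mm high; origin centre of underside. Leave alone.
- tape_roll: Brown roll of tape lying flat on the table beyond the stand, 80 mm diameter, 30 mm high; origin centre of underside. Leave alone.
- stapler: Desk stapler lying on the table near the front edge to the right, 138 mm long (its y), 34 mm wide, 39 mm high; origin centre of underside. Leave alone.
Not all that is in view belongs to the job. What is shaped like the carton but turquoise is not meant.

How it is judged (in metres and radians):
On the way, in this order (a step that is already met when the one before it is completed fails the run):
1. the carton stands upright on the table, let go, while the film roll has not yet been moved on (height (world z) of carton below 0.006 m and angle between carton's own z axis and vertical below 0.1 rad and contact force between carton and the fingers below 0.1 N and x of film_roll in the frame of stand below 0 m), for 0.2 s.
2. the film roll is passing the middle part of the bed with the held paddle's face close behind it (x of film_roll in the frame of stand between 0.03 and 0.085 m and horizontal distance between film_roll and blade_face below 0.05 m and contact force between paddle and the fingers above 0.5 N).
3. the film roll lies in the slot (horizontal distance between film_roll and slot below 0.01 m and z of film_roll in the frame of slot below 0.0255 m and linear speed of film_roll below 0.03 m/s), for 0.2 s.
At the end, for the whole second after the job is handed in: The film roll rests in the slot (centre within 10 mm of the slot's middle, dropped at least 2.5 mm, lying across the bed within 0.1 rad); the carton and the paddle both stand upright (within 0.1 rad) on the table itself, let go and at rest (horizontal distance between film_roll and slot below 0.01 m and z of film_roll in the frame of slot below 0.0255 m and angle between the y axis of film_roll and the y axis of stand, either way round below 0.1 rad and linear speed of each of film_roll, paddle below 0.02 m/s and height (world z) of each of carton, paddle below 0.006 m and angle between each of carton, paddle's own z axis and vertical below 0.1 rad and contact force between paddle and the fingers below 0.1 N); the robot touches nothing.
It fails at once if the gripper or arm touches the film roll (contact force between film_roll and the fingers above 0.3 N or contact force between film_roll and the arm above 0.3 N).
It fails at once if the film roll is shot along the bed: faster than 0.25 m/s before it reaches the slot (x of film_roll in the frame of stand below 0.095 m and linear speed of film_roll above 0.25 m/s).
It fails at once if the paddle presses the roll hard, over 25 N (contact force between paddle and film_roll above 25 N).
It fails at once if the film roll leaves the bed (lifted over 20 mm, or dropped off it) (z of film_roll in the frame of stand above 0.074 m or z of film_roll in the frame of stand below 0.04 m).
It fails at once if the calculator, tape roll or stapler is displaced by more than 20 mm (distance of any of calculator, tape_roll, stapler from where it was at the start of the episode above 0.02 m).
It also fails if it takes over 72 s, if anything falls off the work surface, if the arm or the gripper's body presses on something with over 40 N, if the wrist force passes 120 N, or if a joint passes its speed limit or range.

## Robot

A 7-joint arm with a two-finger parallel gripper is mounted at the origin on a cart in front of the work surface, level with it; the furniture and walls round the work are solid. World frame = base frame: x ahead of the robot, y to its left, z up, the work surface at z = 0. Lengths are in mm, angles in rad, forces in N, time in s.
With the tool pointing down it reaches from about 400 to 875 mm from the base axis. Payload 19.3 kg.
Tool frame: the origin (TCP) lies at the very end of the fingers, on their centre line; the grasp point (between the pads) lies 19 mm behind it (grip_point_offset is the z of the grasp point in the tool frame, in mm); z points along the fingers, y is the line along which they close (so a half turn about z gives the same grasp; the last joint's range is limited). The gripper opens to 85 mm and grips with 20 to 120 N. Pads are 22 mm wide; open, the fingers measure 114 mm over their backs; the gripper's body (76 mm by 85 mm) begins 54 mm behind the grasp point. The pads swing forward as they close: fully open they stand 13 mm farther back than shut.
Start: joints at [1.07, 0.521, -0.036, 1.599, 0.021, 1.021, -0.113], TCP at [260.971, -567.899, 231.291] pointing down, gripper open.
Joint ranges: [-2.91, 2.91], [-0.3, 2.13], [-1.5, 1.42], [0.17, 2.43], [-1.26, 4.41], [0.16, 1.93], [-2.52, 2.52]. Speed limits (rad/s): [1.89, 1.89, 2.39, 2.39, 3.01, 3.01, 3.01].

## Interface

Orientations are given as a 3x3 rotation matrix whose columns are the frame's x, y, z axes.
In Python, from workcell import movep, movel, goto_joints, open_gripper, clamp, wait, inverse_kinematics, read_state, camera, PlanningError, finish_job, grip_point_offset gives the robot as it stands. Calls block until the motion is done:
- movep(position, orientation): joint-space move of the TCP to a pose.
- movel(position, frame=None, max_speed=150, guard=None): straight line of the TCP; frame=None keeps the orientation; max_speed is the mean speed in mm/s. With guard (N) it stops when the force on the tool has changed by that much, and returns True; else False.
- goto_joints(angles): joint-space move.
- open_gripper() and clamp(): open the fingers fully, or close them until they stop; the grip force is fixed at half the most.
- wait(seconds).
- inverse_kinematics(position, orientation): joint angles nearest the present ones, or None.
- read_state(): the state.
- camera(name): name is "scene" or "top"; returns a dict with "image" (400x640x3 uint8, blue, green, red), "range_z" (400x640 float32, mm along the optical axis (not along the pixel's ray), 0 where there is no reading), "fx", "fy", "cx", "cy" (pixels), "cam_to_world" (4x4, takes a point from camera to world coordinates). Camera axes: x right, y up, looking along -z (the intrinsics and any distortion apply to the point x, -y, -z); pixel columns grow to the right and rows downward; lengths in mm; the calibration is good to about 2 mm. A picture is of the moment at which its call begins.
A pose or a line that the arm cannot do raises PlanningError and nothing moves.
- finish_job(): hands the job in; it is judged then, once.
The state is a dict: "time": time; "qpos": joint angles; "qvel": joint speeds; "joint_efforts": joint torques, N m; "eef_pos": TCP position; "tool_rot": TCP orientation; "ft_force": force on the tool from outside, world axes, zero at the start; "torque": the same for the moment, N m; "finger_gap": finger opening in mm; "gripper_force": force on a finger pad.
Only numpy, scipy, OpenCV 4.12 (cv2) and the standard library are available. Lean on these libraries where they do the work, as an engineer would, in place of code of your own. Each camera call takes 0.05 s, during which the arm holds its last target. There are 200 camera calls.

## Working session

There is one attempt and no reset: what is moved stays moved. The work goes in short steps, each a Python script; the robot and the scene stay as the last script left them, time stands still between calls to the robot, and variables do not carry over. Pictures are saved under pics/ and viewed, at most 10 in all, crops included, and the job is handed in when it is done.

```bash
ls; mkdir -p pics
python3 - <<'E'
from workcell import *
import cv2,numpy as np
for n in("scene","top"):
    c=camera(n);np.savez(f"{n}0.npz",**c);cv2.imwrite(f"pics/{n}0.png",c["image"])
    print(n,c["fx"],c["fy"],c["cx"],c["cy"],np.round(c["cam_to_world"],3).tolist(),[k for k in c])
s=read_state();print(s);print(grip_point_offset)
E
```

```text
pics
scene 368.56901406672006 368.56901406672006 316.8585093743737 193.59181459252392 [[-0.825, 0.421, -0.377, 183.305], [-0.565, -0.59, 0.577, 756.018], [0.02, 0.688, 0.725, 839.18], [0.0, 0.0, 0.0, 1.0]] ['image', 'range_z', 'fx', 'fy', 'cx', 'cy', 'cam_to_world']
top 426.48946744625886 426.48946744625886 323.3164916141888 201.67229039113246 [[-0.009, 0.996, -0.093, 494.188], [-1.0, -0.008, 0.012, 168.698], [0.011, 0.093, 0.996, 975.713], [0.0, 0.0, 0.0, 1.0]] ['image', 'range_z', 'fx', 'fy', 'cx', 'cy', 'cam_to_world']
{'time': 0.1, 'qpos': array([ 1.06980011,  0.5219277 , -0.03634441,  1.59996265,  0.02120339,
        1.02112036, -0.11282877]), 'qvel': array([-0.0014433 , -0.00163135, -0.00035673, -0.00144909, -0.00059737,
       -0.00105588,  0.00052961]), 'joint_efforts': array([ 4.63466640e-03, -9.28483343e+01,  1.98424682e+00, -3.70531869e+01,
        1.82471133e-02,  5.25243406e-03,  1.46942392e-05]), 'eef_pos': array([ 260.8409368 , -567.62056044,  230.79557282]), 'tool_rot': array([[ 9.08643147e-01,  4.17573214e-01, -4.92262649e-04],
       [ 4.17573499e-01, -9.08642696e-01,  9.08115093e-04],
       [-6.80863224e-05, -1.03070839e-03, -9.99999467e-01]]), 'ft_force': array([-0.28482322,  0.19302284,  0.02900265]), 'torque': array([-0.00414291,  0.02511002,  0.00695544]), 'gripper_force': 0.0, 'finger_gap': 85.34581924486585}
-18.700000000000003
```

View pics/scene0.png

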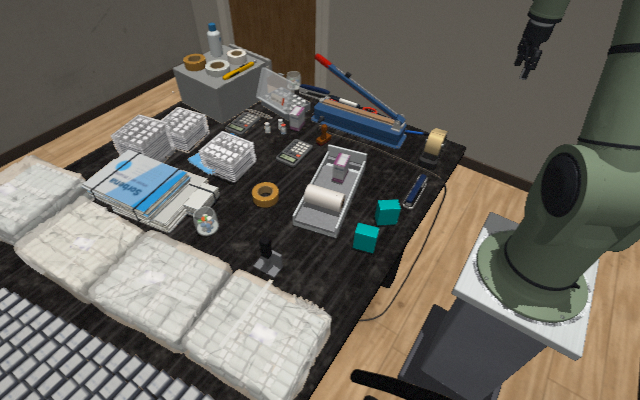

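View pics/top0.png

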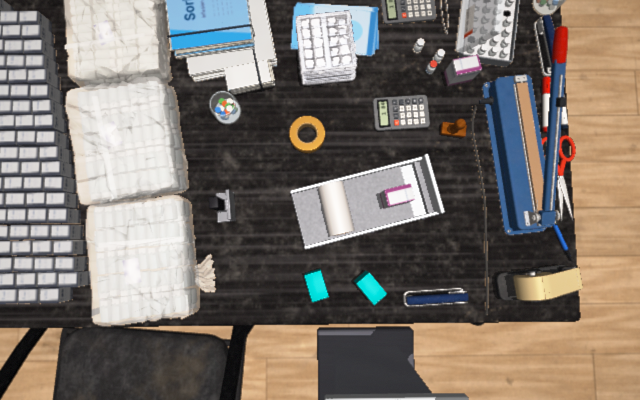

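The scene view shows the stand (310-350, 150-230), with the carton at (341,165), the roll at (323,198) and the paddle at (266,258). In the top view the stand runs from (300,220) to the end plate at (432,185). There the roll is at (336,208), the carton at (398,195), the paddle at (223,206), and two turquoise decoys at (316,286) and (370,288).

```bash
cat > h.py <<'E'
import numpy as np,cv2
def cloud(c):
    z=np.asarray(c["range_z"],float);v,u=np.mgrid[:z.shape[0],:z.shape[1]]
    P=np.stack([(u-c["cx"])/c["fx"]*z,-(v-c["cy"])/c["fy"]*z,-z],-1)
    M=np.asarray(c["cam_to_world"]);W=P@M[:3,:3].T+M[:3,3];W[z<=0]=np.nan;return W
def proj(c,p):
    M=np.asarray(c["cam_to_world"]);q=(np.asarray(p)-M[:3,3])@M[:3,:3]
    return c["cx"]+c["fx"]*q[...,0]/-q[...,2],c["cy"]+c["fy"]*q[...,1]/q[...,2]
E
python3 - <<'E'
from h import *
t=np.load("top0.npz");s=np.load("scene0.npz")
a=cv2.resize(t["image"][145:260,280:450],None,fx=4.6,fy=4.6,interpolation=cv2.INTER_CUBIC);cv2.imwrite("pics/standcrop.png",a)
b=cv2.resize(t["image"][175:235,195:255],None,fx=6,fy=6,interpolation=cv2.INTER_CUBIC)
c=cv2.resize(s["image"][225:285,235:295],None,fx=6,fy=6,interpolation=cv2.INTER_CUBIC)
cv2.imwrite("pics/padcrop.png",np.hstack([b,c]))
W=cloud(t);S=cloud(s)
for n,(u,v) in dict(table=(270,260),bed=(315,218),roll=(334,205),carton=(393,195),foot=(220,205)).items():print(n,np.round(W[v,u],1))
for n,(u,v) in dict(table=(290,150),bed=(313,213),roll=(323,196),carton=(342,158),padl=(265,243)).items():print(n,np.round(S[v,u],1))
for nm,X in(("top",W),("scene",S)):
    # objects: stand-local region
    R=(X[...,0]>250)&(X[...,0]<750)
    for n,(lo,hi,box) in dict(carton=(88,102,(430,620,-150,60)),cart_x=(85,104,(430,620,-150,60)),roll=(65,86,(400,620,0,260)),handle=(110,128,(400,620,300,460)),blade=(50,62,(400,620,300,460)),rail=(40,48,(380,640,-130,260)),plate=(63,72,(400,640,-160,20))).items():
        m=(X[...,2]>lo)&(X[...,2]<hi)&(X[...,0]>box[0])&(X[...,0]<box[1])&(X[...,1]>box[2])&(X[...,1]<box[3])
        p=X[m]
        if len(p)>4:
            r=cv2.minAreaRect(p[:,:2].astype(np.float32));print(nm,n,len(p),np.round(np.median(p,0),1),np.round(r[0],1),np.round(r[1],1),round(r[2],1))
E
```

```text
table [453.2 279.7  -3.2]
bed [546.5 176.6  22. ]
roll [570.3 135.9  81.3]
carton [588.7  13.7  97.2]
foot [570.3 370.2 103.2]
table [803.6 -15.5  17.1]
bed [571.6 179.1  25.2]
roll [560.4 146.6  75.9]
carton [591.3  -3.4  96.8]
padl [565.2 390.2 121.4]
top carton 491 [590.7   0.7  95. ] [5.906e+02 2.000e-01] [36.  58.7] 12.8
top cart_x 496 [590.7   0.8  95. ] [5.906e+02 2.000e-01] [36.  58.7] 12.8
top roll 1686 [545.4 132.   75. ] [501.1  99.9] [168.8 226.7] 80.7
top handle 124 [574.9 378.8 118.4] [575.6 379.9] [24.1 19.2] 3.7
top blade 287 [559.3 372.   54.9] [505.1 400.2] [201.  97.] 6.3
top rail 601 [541.2  96.   43. ] [531.   60.2] [232.3 312.1] 14.2
top plate 160 [596.  -86.3  66.3] [602.2 -52.8] [109.4  81.6] 81.3
scene carton 181 [588.5   7.2  96.4] [590.3   2.8] [36.6 61.7] 13.4
scene cart_x 190 [587.9   8.3  96.3] [590.3   2.8] [36.6 61.7] 13.4
scene roll 824 [545.5 142.4  74.7] [499.2 100.5] [174.3 225.5] 80.8
scene handle 90 [572.8 385.8 119.7] [574.4 383.8] [23.1 20.8] 2.9
scene blade 70 [563.8 369.2  55.7] [565.5 376.5] [49.3 24. ] 54.2
scene rail 380 [529.9 108.5  44.1] [514.3  58.2] [259.7 314.3] 9.1
scene plate 77 [585.9 -82.7  67.5] [601.7 -44.3] [115.2  81.9] 82.5
```

View pics/standcrop.png

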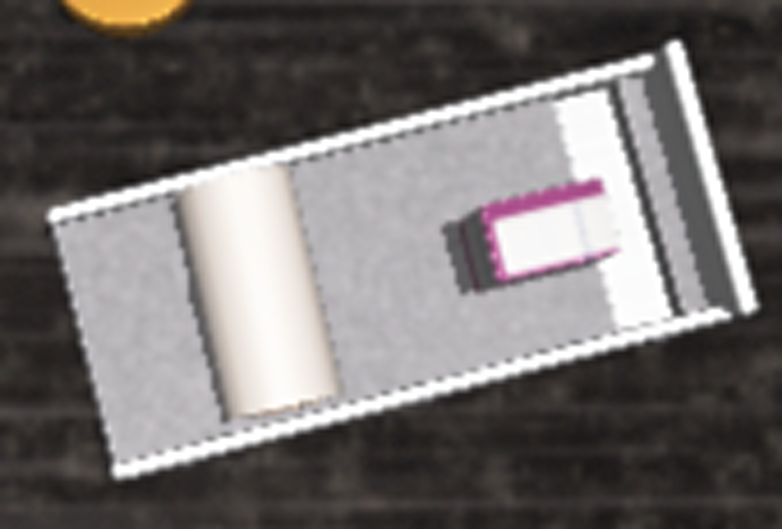

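View pics/padcrop.png

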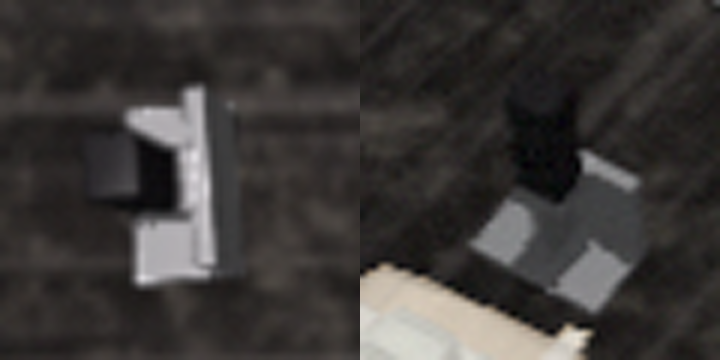

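The stand crop shows the bed's left corners at (52,215) and (118,472), the plate's outer corners at (682,42) and (757,308), the roll axis at about (262,290), and the carton top at (555,230). In the paddle crop the blade plate, from (195,88) to (208,265), is to the right of the handle at (110,170). So the paddle's +x points roughly along world -y. Next I'll fit footprints in both views.

```bash
cat > fit.py <<'E'
from h import *
for n,seed,pseed in(("top",(315,218),(217,206)),("scene",(313,213),(265,243))):
    c=np.load(n+"0.npz");W=cloud(c)
    def comp(m,sd):
        k,l=cv2.connectedComponents(m.astype(np.uint8),connectivity=4);return l==l[sd[1],sd[0]]
    near=(np.hypot(W[...,0]-565,W[...,1]-50)<230)
    tb=W[near&(abs(W[...,2])<9)];print(n,"table z",np.median(tb[:,2]))
    m=comp(near&(W[...,2]>14),seed);p=W[m]
    def rect(p):
        r=cv2.minAreaRect(p[:,:2].astype(np.float32));return np.round(r[0],1),np.round(r[1],1),round(r[2],1)
    print(n,"stand",m.sum(),rect(p))
    q=p[(p[:,2]>38)&(p[:,2]<49)];print(" rails+",rect(q))
    th=np.deg2rad(-75.3);ax=np.array([np.cos(th),np.sin(th)])
    ctr=np.array(cv2.minAreaRect(p[:,:2].astype(np.float32))[0])
    rel=p[:,:2]-ctr;X=rel@ax;Y=rel@np.array([-ax[1],ax[0]])
    r=(X<-20)&(X>-150)&(abs(Y)<50)&(p[:,2]>58)
    A=np.c_[X[r],np.ones(r.sum())]
    # circle fit in XZ with R=28
    from scipy.optimize import least_squares
    f=least_squares(lambda v:np.hypot(X[r]-v[0]-v[2]*Y[r],p[r,2]-v[1])-28,[-80,54,0],loss="soft_l1")
    print(" roll X,Z,slope",np.round(f.x,3),"Y range",Y[r].min(),Y[r].max(),"world",ctr+f.x[0]*ax)
    cr=p[(p[:,2]>88)];print(" carton",rect(cr),np.median(cr[:,2]),"in stand",(np.array(rect(cr)[0])-ctr)@ax,(np.array(rect(cr)[0])-ctr)@np.array([-ax[1],ax[0]]))
    print(" bed z",np.median(p[(X<-130)&(X>-150)&(abs(Y)<45),2]))
    near=np.hypot(W[...,0]-570,W[...,1]-375)<70
    m=comp(near&(W[...,2]>3),pseed);p=W[m];print(" paddle",rect(p));h=p[p[:,2]>112];print(" handle",rect(h),np.median(h[:,2]))
    bl=p[(p[:,2]>45)&(p[:,2]<62)];print(" blade",rect(bl),np.median(bl[:,2]))
E
python3 fit.py
```

```text
top table z -0.8354095753329602
top stand 7971 (array([580. ,  64.1]), array([135.3, 310.6]), 14.2)
 rails+ (array([580.7,  67.3]), array([132.4, 304.1]), 14.2)
 roll X,Z,slope [-6.8218e+01  5.2783e+01  3.3000e-02] Y range -49.92245808684259 49.93819299308961 world [562.71642105 130.0686676 ]
 carton (array([5.906e+02, 2.000e-01]), array([36. , 58.7]), 12.8) 95.03281408020314 in stand 64.4754452690332 -5.984319404727385
 bed z 25.029264767554878
 paddle (array([574.4, 389.4]), array([66.1, 59.6]), 5.6)
 handle (array([575.6, 379.9]), array([24. , 19.2]), 3.7) 118.47528345564206
 blade (array([576.1, 373.7]), array([66.1, 26.8]), 4.6) 54.50510741082962
scene table z 0.6226676306807803
scene stand 3744 (array([580.3,  66.1]), array([135.9, 315.5]), 14.3)
 rails+ (array([581.2,  68.3]), array([133.1, 306.4]), 14.2)
 roll X,Z,slope [-6.8245e+01  5.4206e+01  2.9000e-02] Y range -49.91404067427864 49.99788494296342 world [562.99798941 132.11061595]
 carton (array([590.3,   2.8]), array([36.6, 61.7]), 13.4) 96.41273866236588 in stand 63.76095494467111 -6.405241689310205
 bed z 26.588434926416653
 paddle (array([578.2, 374. ]), array([73.1, 76.2]), 23.3)
 handle (array([574.9, 383.9]), array([23.6, 19.8]), 8.4) 119.9371116516428
 blade (array([572.1, 379.7]), array([63.7, 30.2]), 15.7) 53.9652577931937
```

```bash
cat >> h.py <<'E'
from workcell import *
SC=np.array([580.2,65.2]);SY=np.deg2rad(-75.8)
AX=np.array([np.cos(SY),np.sin(SY)]);AY=np.array([-AX[1],AX[0]])
def stand(x,y=0,z=0):return np.r_[SC+x*AX+y*AY,z]
def tool(a,s=1):
    y=s*np.array([np.cos(a),np.sin(a),0]);z=np.array([0,0,-1.]);return np.c_[np.cross(y,z),y,z]
E
python3 - <<'E'
from h import *
d=np.deg2rad
for s in(1,-1):
    for n,p,a in(("cart",[590.5,1.5,58],13),("place",[440,300,40],13),("pad",[575.3,381.9,76],4.2),("in",stand(-190,0,106),14.2),("end",stand(65,0,106),14.2)):
        q=inverse_kinematics(np.array(p,float),tool(d(a),s));print(s,n,None if q is None else np.round(q,2))
E
```

```text
1 cart [ 0.26  0.75 -0.53  1.8   0.53  0.74 -0.33]
1 place [-0.21  0.76 -0.69  1.95  0.75  0.71 -1.14]
1 pad [-0.25  0.9  -0.73  1.49  0.67  1.01 -1.08]
1 in [-0.04  0.73 -0.73  1.77  0.61  0.89 -0.81]
1 end [ 0.29  0.69 -0.58  1.76  0.49  0.84 -0.27]
-1 cart [-0.45  0.77  0.51  1.83 -0.57  0.68 -2.52]
-1 place [-1.39  1.08  1.11  2.01 -1.25  0.98 -2.52]
-1 pad [-0.02  1.16 -1.28  1.48  1.13  1.35  1.83]
-1 in [-1.2   1.01  1.15  1.83 -1.06  1.08 -2.52]
-1 end [-0.5   0.73  0.6   1.8  -0.55  0.79 -2.51]
```

Run:
```python
from h import *
d=np.deg2rad;R=tool(d(13))
movep([590.5,1.5,170],R);movel([590.5,1.5,58],max_speed=120,guard=15)
clamp();s=read_state();print(s["eef_pos"],s["finger_gap"],s["gripper_force"],s["time"])
if s["finger_gap"]<25: raise SystemExit("no grasp")
z0=s["eef_pos"][2]
movel([590.5,1.5,150])
movel([440,300,150],max_speed=200)
c=camera("top");cv2.imwrite("pics/held.png",c["image"][150:330,180:460])
movel([440,300,z0-26+12],max_speed=100)
print("guard",movel([440,300,z0-26],max_speed=25,guard=4),read_state()["eef_pos"],read_state()["ft_force"])
open_gripper();movel([440,300,150])
s=read_state();print(s["time"])
movep([500,300,200],tool(d(4.2)))
for n in("top","scene"):np.savez(n+"1.npz",**camera(n))
W=cloud(np.load("top1.npz"));m=(np.hypot(W[...,0]-440,W[...,1]-300)<60)&(W[...,2]>55)&(W[...,2]<80);p=W[m]
if len(p):print(cv2.minAreaRect(p[:,:2].astype(np.float32)),p[:,2].min(),p[:,2].max())
t=np.load("top1.npz")["image"][150:310,180:460];s=np.load("scene1.npz")["image"][140:300,200:400]
cv2.imwrite("pics/after1.png",cv2.resize(np.hstack([t,s]),None,fx=1.6,fy=1.6))
```

```text
[590.72697037   1.45715214  58.39096039] 36.254704583649975 60.549763441085815 4.0417
guard True [439.91154746 299.84589616  32.36366568] [-2.22493242 -1.38495842 11.49514061]
9.8667
```

View pics/after1.png

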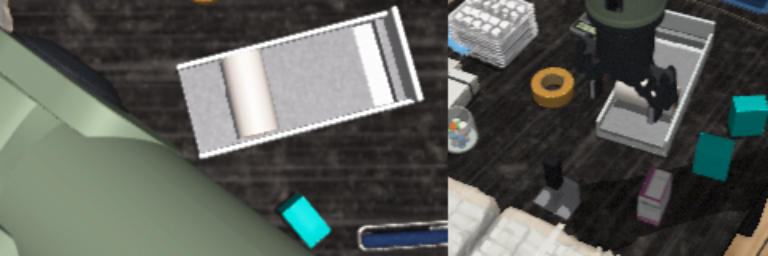

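The carton stands upright on the table at (655,195), clear of everything, and the bed in front of the roll is free. Next is the paddle.

Run:
```python
from h import *
d=np.deg2rad;R=tool(d(4.2));p=np.array([575.3,381.9])
movep([*p,180],R);print(movel([*p,76],max_speed=100,guard=12))
clamp();s=read_state();print(s["eef_pos"],s["finger_gap"],s["gripper_force"],s["time"])
if not 20<s["finger_gap"]<30: raise SystemExit("no grasp")
z0=s["eef_pos"][2];np.save("z0.npy",z0)
movel([*p,z0+75])
q=stand(-195,0,z0+75)
movel(q,tool(d(14.2)))
np.savez("scene2.npz",**camera("scene"));np.savez("top2.npz",**camera("top"))
s=read_state();print(s["eef_pos"],q,s["finger_gap"],s["time"])
t=np.load("top2.npz")["image"][140:310,190:460];s=np.load("scene2.npz")["image"][130:300,210:390]
cv2.imwrite("pics/pad2.png",cv2.resize(np.hstack([t,s]),None,fx=1.75,fy=1.75))
```

```text
False
[575.45252399 381.93419979  76.18608365] 23.561881064888667 58.93641471862793 12.675
[532.30134303 255.28553291 151.0819253 ] [532.36505975 254.24184323 151.18608365] 23.28792893203846 14.475
```

View pics/pad2.png

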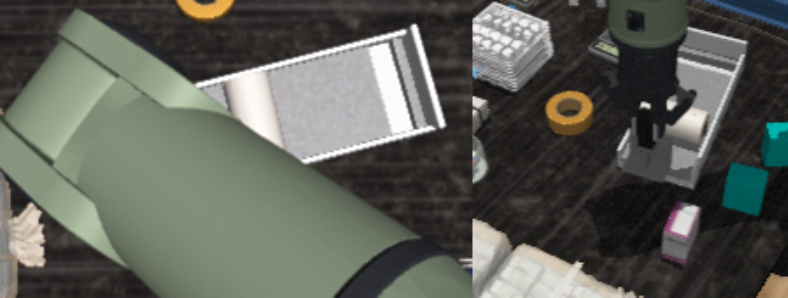

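The paddle is held upright behind the stand's open end, and the roll is undisturbed. I'll lower it, move it in and push slowly.

Run:
```python
from h import *
z=float(np.load("z0.npy"))+30
movel(stand(-195,0,z),max_speed=80)
print(movel(stand(-124,0,z),max_speed=60,guard=8),read_state()["ft_force"])
f0=read_state()["ft_force"]
print(movel(stand(35,0,z),max_speed=35,guard=10),read_state()["ft_force"]-f0)
np.savez("scene3.npz",**camera("scene"))
s=read_state();print((s["eef_pos"][:2]-SC)@AX,(s["eef_pos"][:2]-SC)@AY,s["eef_pos"][2]-z,s["finger_gap"],s["time"])
W=cloud(np.load("scene3.npz"));P=W-np.r_[SC,0];X=P[...,:2]@AX;Y=P[...,:2]@AY
for b in(-40,20):
    m=(X>50)&(X<135)&(Y>b)&(Y<b+20)&(W[...,2]>62)&(W[...,2]<95)
    print(b,m.sum(),X[m].min(initial=999),X[m].max(initial=-999),W[...,2][m].max(initial=0))
cv2.imwrite("pics/push3.png",cv2.resize(np.load("scene3.npz")["image"][120:270,270:410],None,fx=4,fy=4,interpolation=cv2.INTER_CUBIC))
```

```text
False [-0.4159984   0.02798979 -0.94775706]
False [ 0.44527477  0.31133788 -0.207333  ]
34.99329374133565 -0.0010299943091430803 -0.0025220355661161875 23.210578968029825 21.2667
-40 70 50.14858370303764 99.30448209105255 85.33487775210335
20 11 50.852275907380715 71.18601759980824 88.1926505158242
```

View pics/push3.png

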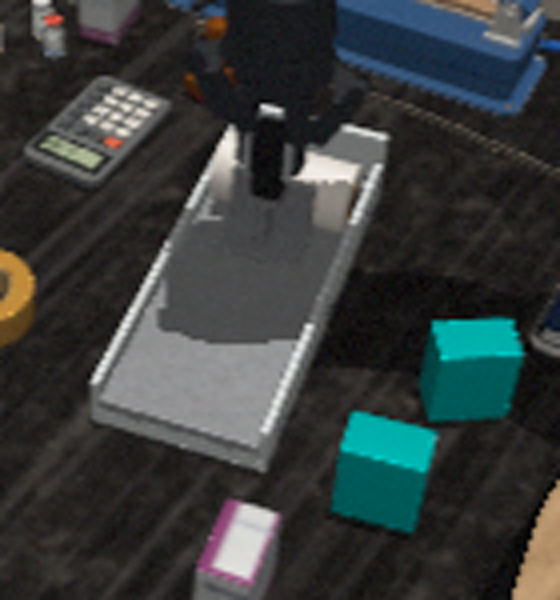

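The roll lies square just ahead of the blade, at about (270,190) in the crop. I'll push the last stretch slowly, then back off and look.

Run:
```python
from h import *
z=float(np.load("z0.npy"))+30
print(movel(stand(60,0,z),max_speed=18,guard=6),read_state()["eef_pos"]-stand(60,0,z));wait(0.4)
movel(stand(15,0,z),max_speed=80)
movel(stand(15,0,z+60));movel(stand(-150,0,z+60),max_speed=200)
for n in("scene","top"):
    c=camera(n);np.savez(n+"4.npz",**c)
    W=cloud(c);P=W-np.r_[SC,0];X=P[...,:2]@AX;Y=P[...,:2]@AY
    from scipy.optimize import least_squares
    m=(X>50)&(X<143)&(abs(Y)<50)&(W[...,2]>58)&(W[...,2]<85)
    f=least_squares(lambda v:np.hypot(X[m]-v[0]-v[2]*Y[m],W[...,2][m]-v[1])-28,[115,49,0],loss="soft_l1")
    print(n,m.sum(),np.round(f.x,3))
print(read_state()["time"],read_state()["finger_gap"])
```

```text
False [-0.01011636  0.13683461  0.02900866]
scene 304 [1.13473e+02 4.89660e+01 1.00000e-03]
top 1094 [115.681  47.635  -0.   ]
25.5417 23.171941401515216
```

Both views put the roll in the slot (x ≈ 114.5, centre z ≈ 49). Now the paddle goes back where it stood.

Run:
```python
from h import *
z0=float(np.load("z0.npy"));R=tool(np.deg2rad(4.2));p=[575.3,381.9]
s=read_state()
movel(stand(-195,0,z0+90),max_speed=150)
movel([*p,z0+80],R);movel([*p,z0+8],max_speed=80)
print(movel([*p,z0],max_speed=15,guard=4),read_state()["eef_pos"][2]-z0,read_state()["ft_force"])
open_gripper();wait(.2);movel([*p,200],max_speed=120)
movep([400,100,260],R)
wait(.3)
for n in("scene","top"):np.savez(n+"5.npz",**camera(n))
print(read_state()["time"])
t=np.load("top5.npz")["image"][100:310,180:470];s=np.load("scene5.npz")["image"][120:330,210:410]
cv2.imwrite("pics/end.png",cv2.resize(np.hstack([t,s]),None,fx=1.6,fy=1.6))
```

```text
True -0.07098701566590648 [-0.12301068 -0.58430522  6.67585646]
32.3167
```

View pics/end.png

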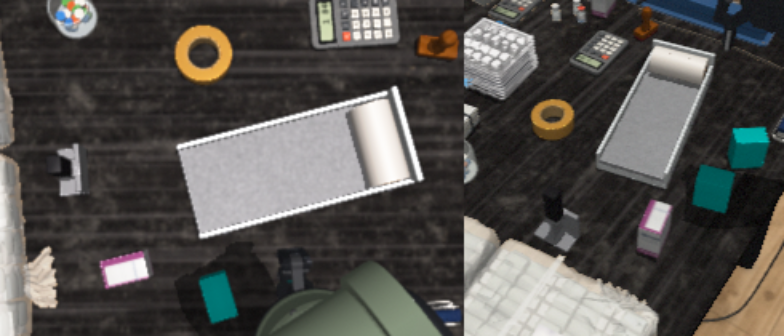

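The roll lies in the slot at (378,140), the paddle stands at (70,168) and the carton at (125,270). The tape and calculator have not moved, and the arm is clear.

```bash
python3 -c "
from workcell import *
print(finish_job())"
```

```text
the job is handed in; nothing more can be done
None
```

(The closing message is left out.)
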